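# Charge the air displacer to its set mark

### The job

Charge the hand air displacer with room air: lift the yellow dust cap off its inlet port and set it upright, open side down, in the empty cup of the cap rack. Then grip the displacer's black handle so that its red lock button is squeezed in, draw the piston arm out until its red pointer lines up with the red set-point rider on the scale, without running past it, and finish while still holding it there against the return spring; leave the gauge, the coupler and the bottle alone.

Things in the scene. Friction and masses are not known exactly. Their poses are not given: they have to be found in the camera images.
- displacer: Fixed air displacer: grey base plate 124 x 336 x 12 mm (its centre 20 mm to +y of the origin), clear cylinder between two square end plates (56 mm wide, 18 mm thick, tops at z = 69 mm, centred at y = -134 and +4 mm). Origin on the bench; +y is the way the arm draws out, z up. A steel keeper on the front plate reaches z = 86 mm. White scale with ticks every 5 mm on the -x side, top z = 19 mm.
- inlet (a point): Middle of the brass shoulder on which the dust cap's rim rests, on top of the rear end plate, 75 mm above the bench. The brass port stub (17 mm diameter) rises 14 mm above this point.
- dust_cap: Yellow round dust cap, loose, hollow from below (bore 20 mm, 17 mm deep), 26 to 27 mm diameter, 26 mm high, 15 to 30 g. Origin at the centre of its open lower rim, z up. At the start it sits over the brass inlet port with 1.5 mm play all round; it lifts straight up (14 mm until it clears the stub).
- cap_rack: Aluminium board 126 x 62 x 14 mm, fixed on the bench, with two black rubber cups 29 mm either side of its middle along its x axis. One cup is empty, the other holds a blue cap (fixed, 26 mm high, top 43 mm above the bench). Origin under its centre, on the bench.
- seat (a point): Centre of the flat floor of the EMPTY cup, 17 mm above the bench. The pocket is round, 32 mm wide at the floor, 34 mm at its rim, 8 mm deep; the cup is 44 mm over its outside. When seated, the cap's origin is at this point and 18 mm of the cap stands above the cup.
- piston_arm (a joint): How far the telescoping piston arm is drawn out, m: 0 fully home (locked), at most 0.095. A return spring pulls it home with 3.2 N at 0 and 40 N per m more as it is drawn out; let go, it springs back and locks again. While the lock button is out the arm cannot be drawn.
- grip (a point): Centre of the upright black handle on the arm's end, at the button's height, 88 mm above the bench; moves with the arm; axes as the displacer's. Handle 24 mm thick in x, 26 mm wide in y; top 22 mm above this point, sides straight for 60 mm below it. Take it from above, fingers closing along x: one on the button, one on the ribbed +x face. At home 29 mm from the front plate.
- button_face (a point): Middle of the outer face of the red lock button on the -x side of the handle. The button is 18 mm wide in y and 28 mm high and stands 6 mm out of the handle, so the handle with the button is 30 mm thick, 25 mm with the button pressed.
- lock_button (a joint): How far the lock button is pressed in, m: 0 out (locked), 0.005 fully in. Spring 4 N out, 6.5 N fully in. From 0.0035 to 0.004 on the hook of its latch bar clears the keeper and the arm is free to slide.
- pointer_tip (a point): Tip of the thin red pointer on the handle's foot, just above the scale; moves with the arm.
- set_mark (a point): Index edge of the red set-point rider (13 x 12 x 14 mm block with a white line) clamped on the scale's outer edge, fixed; axes as the displacer's. The arm is at the mark when the pointer tip has the same y in the displacer's frame as this point. The mark lies 35 to 80 mm beyond the pointer's home position.
- dial_gauge: Bystander: dial pressure gauge lying on its back, 94 x 67 x 30 mm. Origin on the bench under its middle.
- coupler: Bystander: steel quick coupler standing upright, 24 mm diameter, 45 mm high. Origin under its centre.
- bottle: Bystander: small brown dropper bottle, standing, 34 mm diameter, 102 mm high. Origin under its centre.
Things that resemble listed ones, but are neither listed nor needed, are in the scene too. Several things have the shape of the dust_cap; the one meant has the colours described above.

How it is judged:
By the outcome, as a careful person would: the job done as asked, in the order asked, and still so for the second after the job is handed in, while the arm keeps its last pose, push and grip.
It also fails if it takes over 54 s, if anything falls off the work surface, if the arm or the gripper's body presses on something with over 40 N, if the wrist force passes 120 N, or if a joint passes its speed limit or range.

### The arm

A 6-joint arm with a two-finger parallel gripper is mounted at the origin on a cart in front of the work surface, level with it; the furniture and walls round the work are solid. World frame = base frame: x ahead of the robot, y to its left, z up, the work surface at z = 0. Lengths are in m, angles in degrees, forces in N, time in s.
With the tool pointing down it reaches from about 0.325 to 0.875 m from the base axis. Payload 4.4 kg.
Tool frame: the origin (TCP) lies midway between the tips of the shut fingers; the grasp point (between the pads) lies 19 mm behind it (grip_depth is the distance from the TCP to the grasp point, in m); z points along the fingers, y is the line along which they close (so a half turn about z gives the same grasp; the last joint's range is limited). The gripper opens to 85 mm and grips with 20 to 120 N. Pads are 22 mm wide; open, the fingers measure 114 mm over their backs; the gripper's body (76 mm by 85 mm) begins 54 mm behind the grasp point. The pads swing forward as they close: fully open they stand 13 mm farther back than shut.
Start: joints at [-8.623, 11.837, 88.321, -0, 79.842, -8.623], TCP at [0.575, -0, 0.231] pointing down, gripper open.
Joint ranges: [-156.59, 156.59], [-49.26, 127.26], [12.9, 141.05], [-63.56, 243.56], [4.71, 150.69], [-161.64, 161.64]. Speed limits (degrees/s): [159.86, 159.86, 180, 180, 180, 180].

### API

Orientations are given as [roll, pitch, yaw] about the fixed x, y, z axes, in that order (R = Rz(yaw) Ry(pitch) Rx(roll)).
In Python, from rig import * gives the robot as it stands.
- The arm moves only by the shell command python3 -m jog 'ROWS' [FORCE]. ROWS is JSON, a list of rows, each a list of 3 entries, a list of its own where there are three numbers: the gripper command: -1 is shut, 1 is fully open, values between are in proportion, then the shift along the tool's x, y, z as a fraction of full scale, then the turn about the tool's z as a fraction of full scale. A call has 1 to 10 rows; each row shifts and turns the commanded pose from where the row before left it, along the tool's axes as they then stand; what a row does not reach is not made up. Full scale, the value 1, is 400 mm for a shift and 4 degrees for a turn. A row lasts 1/10 s, in which the tool goes at most 50 mm and 8.59 degrees, less where a joint would pass 70% of its speed; a pose out of reach is approached as far as the arm can. A call with a number of a shift or a turn outside -1 to 1 is refused whole. A call with a gripper value outside its range is refused whole. The fingers move at their own pace and stop on an object; FORCE is the grip in N (left out, the last holds). Time passes only in rows, so rows that do not move let the fingers close. It gives the time, the measured TCP pose, the force, the opening and the grip force at its end, in the units of the state.
- observe(): the state, without advancing time (a new reading comes with each control period).
- read_camera(name): name is "scene" or "side" or "wrist"; returns a dict with "pixels" (420x560x3 uint8, red, green, blue), "fovy" (degrees; the focal length in pixels is half the picture's height over the tangent of half this angle, whatever the lens; pixels are square), "cx", "cy" (the principal point, pixels), "extrinsics" (4x4, takes a point from world to camera coordinates). Camera axes: x right, y down, z forward; pixel columns grow to the right and rows downward; lengths in m; the calibration is good to about 2 mm. A picture is of the moment at which its call begins. There is no depth.
- finish_job(): hands the job in; it is judged then, once.
The state is a dict: "time": time; "joint_positions": joint angles; "joint_velocities": joint speeds; "effort": joint torques, N m; "ee_pos": TCP position; "ee_rot": TCP orientation; "contact_force": force on the tool from outside, world axes, zero at the start; "torque": the same for the moment, N m; "gripper_width": opening from 0.0 (shut) to 1.0 (fully open); "gripper_force": force on a finger pad.
Only numpy, scipy, OpenCV 4.12 (cv2) and the standard library are available. Lean on these libraries where they do the work, as an engineer would, in place of code of your own. Each camera call takes 0.05 s, during which the arm holds its last target. There are 200 camera calls.

## Working session

There is one attempt and no reset: what is moved stays moved. The work goes in short steps, Python scripts to look and compute and a shell command to move; the robot and the scene stay as the last step left them, time stands still between calls to the robot, and variables do not carry over. Pictures are saved under pics/ and viewed, at most 10 in all, crops included, and the job is handed in when it is done.

```bash
mkdir -p pics; ls; cat > h.py <<'E'
from rig import *
import numpy as np, cv2
def cam(n,save=None):
    c=read_camera(n); c['f']=210/np.tan(np.radians(c['fovy'])/2)
    c['E']=np.array(c['extrinsics']); c['img']=cv2.cvtColor(np.array(c['pixels']),cv2.COLOR_RGB2BGR)
    if save: cv2.imwrite('pics/'+save+'.png',c['img']); np.savez('pics/'+save+'.npz',E=c['E'],f=c['f'],cx=c['cx'],cy=c['cy'],img=c['img'])
    return c
def load(s):
    d=np.load('pics/'+s+'.npz'); return {k:d[k] for k in d.files}
def ray(c,u,v):
    R=c['E'][:3,:3];t=c['E'][:3,3]; d=R.T@np.array([(u-c['cx'])/c['f'],(v-c['cy'])/c['f'],1]); return -R.T@t,d
def onz(c,u,v,z):
    o,d=ray(c,u,v); return o+d*(z-o[2])/d[2]
def proj(c,p):
    q=c['E'][:3,:3]@np.array(p)+c['E'][:3,3]; return np.array([c['cx']+c['f']*q[0]/q[2],c['cy']+c['f']*q[1]/q[2]])
def tri(c1,p1,c2,p2):
    o1,d1=ray(c1,*p1);o2,d2=ray(c2,*p2)
    s=np.linalg.lstsq(np.c_[d1,-d2],o2-o1,rcond=None)[0]; a=o1+s[0]*d1;b=o2+s[1]*d2
    return (a+b)/2,np.linalg.norm(a-b)
E
python3 - <<'E'
from h import *
for n in ("scene","side","wrist"):
    c=cam(n,n+'0'); print(n,c['fovy'],c['cx'],c['cy'],np.round(-c['E'][:3,:3].T@c['E'][:3,3],3),np.round(c['E'][2,:3],2))
s=observe(); print(s)
a=cv2.imread('pics/scene0.png');b=cv2.imread('pics/side0.png')
E
```

```text
pics
scene 52.540698910440575 279.14878115059423 205.68642272450577 [-0.058 -0.756  0.531] [ 0.63  0.65 -0.42]
side 48.031930801293655 275.4787930114774 208.89095199380634 [ 0.118 -0.994  0.473] [ 0.44  0.83 -0.36]
wrist 61.33383377001937 277.1514423974548 216.22113338645926 [0.574 0.069 0.373] [-0.   -0.27 -0.96]
{'time': 0.15, 'joint_positions': array([-8.62275348e+00,  1.18760687e+01,  8.83872474e+01,  4.32100334e-04,
        7.98419025e+01, -8.62198117e+00]), 'joint_velocities': array([-0.04763615, -0.15176702, -0.37361971, -0.01413308,  0.09121371,
        0.00520667]), 'effort': array([ 5.23460058e-04, -3.83512866e+01, -2.92037880e+01, -1.78299792e-04,
        6.64118095e-03, -5.65601522e-05]), 'ee_pos': array([5.74401843e-01, 8.43860219e-05, 2.30352083e-01]), 'ee_rot': array([-1.79896034e+02, -1.61941802e-02,  8.99991364e+01]), 'contact_force': array([-0.99997519,  0.04228739,  0.28978932]), 'torque': array([-0.05548295, -0.0019144 , -0.05834326]), 'gripper_force': 0.0, 'gripper_width': 1.0049118642048613}
```

View pics/scene0.png

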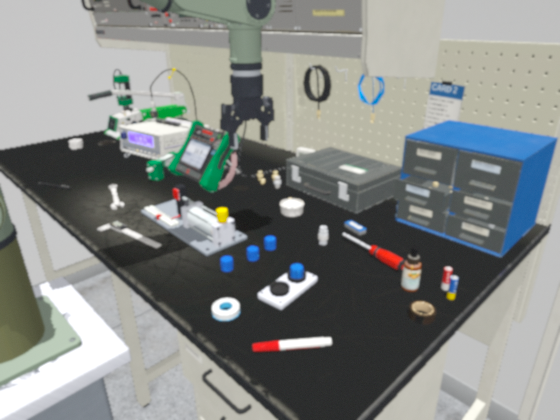

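View pics/side0.png

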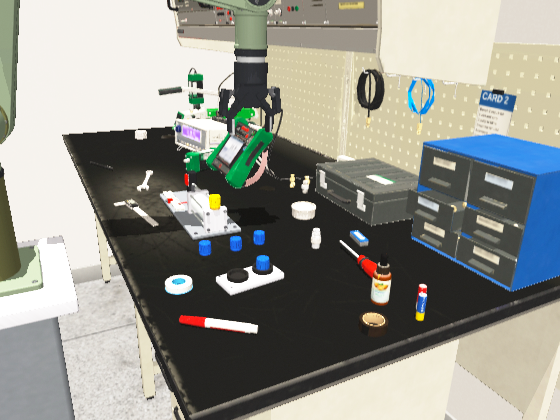

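View pics/wrist0.png

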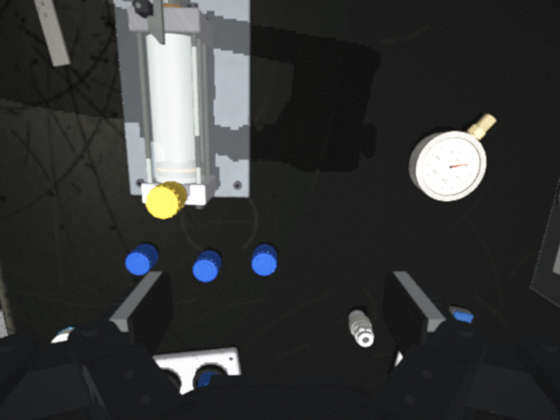

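The scene view shows the yellow cap at (222,215), with the displacer running away from it up-left. The red button/handle is at about (177,195). The rack is at (288,287), with its empty cup at (280,289) and the blue cap at (297,271). The wrist view shows the yellow cap at (166,200), three loose blue caps at (142,259), (206,266) and (264,260), and the gauge at (448,165). Only one cap is yellow; the look-alikes are the blue caps plus the red-and-white ones.

```bash
python3 - <<'E'
from h import *
C={n:load(n+'0') for n in('scene','side','wrist')}
cen={}
for n,c in C.items():
    hsv=cv2.cvtColor(c['img'],cv2.COLOR_BGR2HSV)
    for col,m in (('yel',cv2.inRange(hsv,(20,120,110),(35,255,255))),('red',cv2.inRange(hsv,(0,140,80),(6,255,255))|cv2.inRange(hsv,(174,140,80),(180,255,255))),('blue',cv2.inRange(hsv,(100,150,60),(125,255,255)))):
        k,l,s,ce=cv2.connectedComponentsWithStats(m)
        for i in range(1,k):
            if s[i,4]>8: print(n,col,s[i].tolist(),ce[i].round(1))
cap={'scene':(222,214.7),'side':(214.7,201.5)}
E
python3 - <<'E'
import cv2
a=cv2.imread('pics/scene0.png')[150:330,90:340];b=cv2.imread('pics/side0.png')[160:300,130:300]
a=cv2.resize(a,(800,576),interpolation=3);b=cv2.resize(b,(728,600),interpolation=3)
cv2.imwrite('pics/a1.png',a);cv2.imwrite('pics/b1.png',b)
E
```

```text
scene yel [215, 206, 14, 17, 173] [221.9 213.5]
scene yel [409, 274, 9, 3, 14] [413.  275.1]
scene yel [447, 292, 9, 8, 55] [450.7 295.9]
scene red [151, 8, 6, 2, 10] [153.1   8.6]
scene red [203, 130, 9, 5, 24] [207. 132.]
scene red [172, 188, 6, 12, 54] [174.7 193.1]
scene red [369, 245, 8, 10, 52] [372.4 249.1]
scene red [375, 248, 28, 22, 344] [388.4 257.7]
scene red [442, 271, 6, 11, 42] [444.2 275.9]
scene red [252, 340, 27, 12, 285] [265.5 346.1]
scene blue [378, 78, 5, 4, 11] [380.3  79.1]
scene blue [359, 84, 8, 19, 38] [361.7  94.9]
scene blue [431, 87, 32, 11, 111] [450.6  93.1]
scene blue [372, 91, 11, 13, 47] [377.4  97.6]
scene blue [407, 122, 149, 133, 5326] [503.3 163.8]
scene blue [401, 173, 8, 6, 29] [403.7 175.3]
scene blue [396, 219, 25, 9, 51] [407.7 223. ]
scene blue [425, 229, 10, 4, 15] [429.2 230.5]
scene blue [264, 235, 13, 16, 186] [269.8 242.4]
scene blue [441, 234, 10, 4, 14] [445.1 235.5]
scene blue [453, 238, 30, 12, 47] [467.3 243.6]
scene blue [246, 245, 14, 17, 198] [252.4 252.9]
scene blue [484, 249, 14, 6, 18] [490.5 251.7]
scene blue [220, 255, 14
[... 1137 characters left out ...]
 12, 6, 32] [471.9 206.1]
side blue [253, 230, 12, 15, 168] [258.6 237. ]
side blue [350, 230, 19, 12, 54] [358.8 236. ]
side blue [462, 232, 10, 6, 28] [466.2 235.1]
side blue [230, 236, 12, 16, 175] [235.4 243.1]
side blue [411, 236, 99, 54, 282] [460.  262.4]
side blue [199, 240, 12, 16, 180] [204.5 247.4]
side blue [256, 255, 14, 16, 195] [262.4 262.2]
side blue [417, 296, 10, 17, 102] [421.1 303.6]
wrist yel [145, 182, 41, 38, 1132] [165.6 200. ]
wrist blue [125, 244, 33, 32, 767] [141.  259.3]
wrist blue [251, 244, 27, 33, 692] [263.9 259.8]
wrist blue [192, 250, 29, 33, 710] [206.4 266.2]
wrist blue [453, 312, 20, 11, 143] [463.2 316.5]
wrist blue [197, 372, 18, 15, 150] [204.9 379. ]
```

View pics/b1.png

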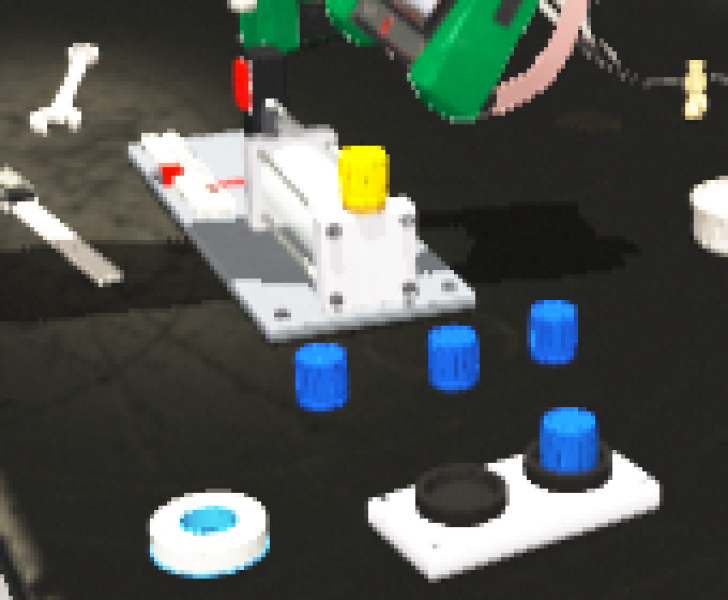

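The crop confirms one yellow cap on the rear plate at side pixel (214.6,201), the red button at (186,179), the rider at (170,200) and the pointer just right of it. The empty cup is at about side pixel (238,275), and the blue-capped cup is to its right.

```bash
python3 - <<'E'
from h import *
s,d,w=[load(n+'0') for n in('scene','side','wrist')]
P=lambda *a:print(*[np.round(x,4) if not isinstance(x,str) else x for x in a])
P('cap tri',*tri(s,(221.9,213.8),d,(214.6,201)))
P('wrist cap, z 101-ish',onz(w,165.6,200,.095))
P('wrist side',*tri(w,(165.6,200),d,(214.6,201)))
P('button',*tri(s,(174.7,193.1),d,(185.8,179.2)))
P('rider z.02 side',onz(d,169.7,199.9,.02))
for p in ((141,259.3),(263.9,259.8),(206.4,266.2)): P('blue',onz(w,*p,.02))
P('blue rack',*tri(s,(296.4,270.1),d,(262.4,262.2)))
# dark-cup rim: ellipse fit in crops
for n,c,(x0,y0,x1,y1) in (('scene',s,(266,276,293,302)),('side',d,(222,262,254,290))):
    g=cv2.cvtColor(c['img'],cv2.COLOR_BGR2GRAY)[y0:y1,x0:x1]
    m=(g<100).astype(np.uint8); k,l,st,ce=cv2.connectedComponentsWithStats(m)
    for i in range(1,k):
        if st[i,4]>80:
            print(n,st[i],ce[i]+[x0,y0])
# base-plate edges in wrist
g=cv2.cvtColor(w['img'],cv2.COLOR_BGR2GRAY)
for v in (5,60,120,180): print(v,[int(x) for x in g[v,100:265:1]][::3])
E
python3 -c "
import cv2
a=cv2.imread('pics/wrist0.png')[340:420,120:260]
cv2.imwrite('pics/r.png',cv2.resize(a,None,fx=4,fy=4))"
```

```text
cap tri [0.4853 0.0073 0.0872] 0.0007
wrist cap, z 101-ish [0.4832 0.0048 0.095 ]
wrist side [0.4823 0.003  0.0889] 0.0023
button [0.4769 0.2061 0.0858] 0.0002
rider z.02 side [0.438  0.2412 0.02  ]
blue [ 0.4269 -0.0776  0.02  ]
blue [ 0.5586 -0.0782  0.02  ]
blue [ 0.4966 -0.0856  0.02  ]
blue rack [ 0.4955 -0.232   0.0326] 0.0006
scene [  0   0  22  20 279] [276.22580645 285.50896057]
side [  0   0  32  21 494] [236.13157895 270.58502024]
5 [40, 38, 30, 32, 39, 129, 169, 169, 172, 171, 164, 77, 115, 123, 60, 60, 43, 37, 124, 130, 118, 107, 121, 125, 122, 119, 111, 101, 98, 71, 69, 97, 71, 173, 177, 178, 177, 178, 178, 175, 176, 177, 178, 178, 177, 176, 176, 178, 177, 173, 67, 35, 37, 33, 34]
60 [27, 24, 13, 30, 33, 30, 73, 99, 98, 99, 98, 100, 99, 123, 121, 98, 197, 228, 236, 244, 242, 244, 245, 248, 248, 245, 240, 234, 228, 222, 211, 227, 183, 139, 117, 125, 101, 103, 145, 187, 186, 184, 186, 185, 183, 185, 186, 186, 187, 181, 63, 36, 31, 36, 32]
120 [37, 49, 40, 50, 57, 61, 62, 56, 78, 99, 100, 99, 100, 100, 105, 130, 105, 149, 227, 237, 245, 245, 246, 248, 250, 249, 247, 243, 236, 231, 223, 210, 233, 155, 128, 132, 112, 101, 147, 189, 190, 192, 193, 190, 189, 189, 190, 191, 190, 172, 56, 34, 36, 32, 31]
180 [43, 47, 45, 47, 46, 49, 49, 47, 49, 49, 166, 182, 139, 102, 93, 180, 225, 199, 122, 214, 240, 246, 240, 239, 239, 243, 251, 248, 245, 242, 235, 228, 207, 224, 141, 128, 129, 119, 113, 102, 172, 189, 190, 190, 191, 178, 167, 195, 193, 181, 49, 32, 33, 33, 31]
```

```bash
python3 -m jog '[[1,[0,-0.08,0.05],0],[1,[0.01,-0.08,0.06],0],[1,[0,-0.07,0.06],0],[1,[0,0,0],0],[1,[0,0,0],0]]' 30
cat > cc.py <<'E'
from h import *
import sys
c=cam('wrist',sys.argv[1]); s=observe(); print(np.round(s['ee_pos'],4),np.round(s['ee_rot'],2),np.round(s['contact_force'],1),s['gripper_width'])
hsv=cv2.cvtColor(c['img'],cv2.COLOR_BGR2HSV)
for col,m in (('yel',cv2.inRange(hsv,(20,120,110),(35,255,255))),('red',cv2.inRange(hsv,(0,120,80),(6,255,255))|cv2.inRange(hsv,(174,120,80),(180,255,255)))):
    k,l,st,ce=cv2.connectedComponentsWithStats(m)
    for i in range(1,k):
        if st[i,4]>15: print(col,st[i].tolist(),ce[i].round(1),onz(c,*ce[i],.101).round(4))
E
python3 cc.py w1
```

```text
time: 0.65
ee_pos: [0.4822, 0.0041, 0.1626]
ee_rot: [-179.9, -0.0, 90.0]
contact_force: [0.8, 0.3, 1.0]
gripper_width: 1.0
gripper_force: 0.0
[0.4843 0.0038 0.1641] [1.7987e+02 2.0000e-02 8.9990e+01] [ 1.1  0.9 -0.1] 0.9998957337987252
yel [256, 205, 45, 51, 1720] [278.2 230.5] [0.4818 0.0068 0.101 ]
```

View pics/w1.png

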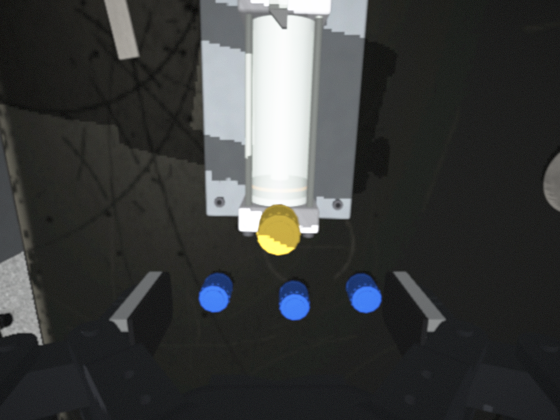

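The wrist view shows the yellow cap's top at about (278,234), centred between the fingers (finger midpoint at about column 277). It sits at x≈0.482, y≈0.004, which matches the two-view result. I'll descend and grip it.

```bash
python3 -m jog '[[1,[0,-0.001,0.08],0],[1,[0,0,0.08],0],[1,[0,0,0.035],0],[1,[0,0,0],0],[-0.4,[0,0,0],0],[-0.7,[0,0,0],0],[-1,[0,0,0],0],[-1,[0,0,0],0],[-1,[0,0,0],0]]' 30
python3 -c "
from h import *
w=load('w1')
print(onz(w,278.2,234.5,.101))
a,b=onz(w,207,215,.012),onz(w,350,218,.012);print(a,b,np.linalg.norm(a-b),np.degrees(np.arctan2(*(b-a)[[1,0]])))
c=onz(w,369,2,.012);print(c,np.degrees(np.arctan2(-(c-b)[0],(c-b)[1])))
s=observe();print(s['ee_pos'],s['contact_force'],s['gripper_width'],s['gripper_force'],s['time'])"
```

```text
time: 1.6
ee_pos: [0.4835, 0.0039, 0.0864]
ee_rot: [179.9, 0.0, 90.0]
contact_force: [-0.7, -0.1, 4.6]
gripper_width: 0.288
gripper_force: 29.2
[0.48178281 0.00420335 0.101     ]
[ 0.42071545 -0.00793584  0.012     ] [ 0.54370531 -0.01067188  0.012     ] 0.12302029120746168 -1.2743968920218287
[0.54871146 0.15450437 0.012     ] -1.7359829798993776
[0.48352235 0.00385201 0.08643935] [-0.73668556 -0.14478111  4.56330332] 0.28849773076534074 29.249207637612926 1.6
```

```bash
python3 -m jog '[[-1,[0,0,-0.06],0],[-1,[0,0,-0.12],0],[-1,[-0.12,-0.02,-0.02],0],[-1,[-0.12,-0.02,0],0],[-1,[-0.12,-0.02,0],0],[-1,[-0.12,-0.02,0],0],[-1,[-0.12,-0.02,0],0],[-1,[-0.12,0,0],0],[-1,[0,0,0],0],[-1,[0,0,0],0]]'
python3 cc.py w2
```

```text
time: 2.6
ee_pos: [0.4421, -0.2847, 0.1651]
ee_rot: [-180.0, -0.1, 89.9]
contact_force: [-0.9, 0.8, -0.3]
gripper_width: 0.282
gripper_force: 30.8
[ 0.4422 -0.2834  0.1649] [-1.7996e+02 -8.0000e-02  8.9960e+01] [ 0.2  1.  -0.1] 0.28747209953565467
yel [246, 242, 63, 81, 4232] [277.2 282.6] [ 0.441  -0.3178  0.101 ]
red [540, 226, 20, 61, 732] [552.3 262.6] [ 0.6141 -0.3046  0.101 ]
red [110, 231, 54, 43, 944] [136.1 251.2] [ 0.3531 -0.2961  0.101 ]
red [173, 265, 35, 25, 49] [190.  277.1] [ 0.3855 -0.3138  0.101 ]
```

View pics/w2.png

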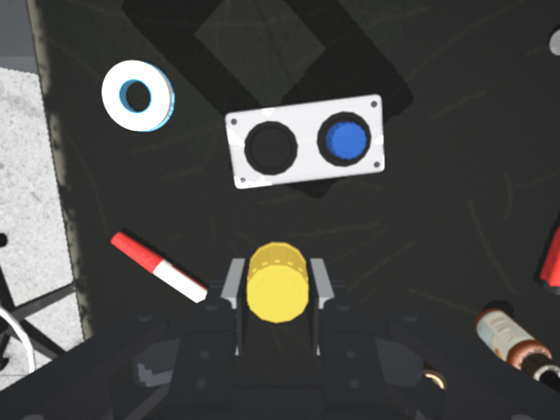

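The wrist view shows the held cap at (277,283), the rack board around (305,140), its empty cup at (270,147) on the left, and the blue cap on the right at (346,140). Next I'll measure the cup.

```bash
python3 - <<'E'
from h import *
w=load('w2');g=cv2.cvtColor(w['img'],cv2.COLOR_BGR2GRAY); x0,y0,x1,y1=215,85,400,200
m=(g[y0:y1,x0:x1]>120).astype(np.uint8)
cs,_=cv2.findContours(m,cv2.RETR_CCOMP,cv2.CHAIN_APPROX_NONE)
cs=sorted(cs,key=cv2.contourArea)[::-1]
for k in cs[:3]:
    e=cv2.fitEllipse(k); c=np.array(e[0])+[x0,y0]; print(cv2.contourArea(k),c.round(1),np.round(e[1],1),onz(w,*c,.025).round(4),onz(w,*c,.014).round(4))
b=cv2.approxPolyDP(cv2.convexHull(cs[0]),6,True)[:,0]+[x0,y0]
q=np.array([onz(w,*p,.014) for p in b]);print(b.tolist(),q.round(4).tolist());print(q.mean(0),[np.linalg.norm(q[i]-q[i-1]).round(4) for i in range(len(q))])
E
```

```text
11702.5 [306.1 141.2] [ 86.7 189.2] [ 0.4639 -0.234   0.025 ] [ 0.4648 -0.2347  0.014 ]
2371.0 [343.6 138.7] [53.5 56.5] [ 0.4932 -0.2322  0.025 ] [ 0.4952 -0.2328  0.014 ]
2313.0 [270.4 147.8] [53.8 54.8] [ 0.436 -0.239  0.025] [ 0.4357 -0.2398  0.014 ]
[[380, 97], [382, 170], [236, 187], [228, 113]] [[0.5223, -0.2008, 0.014], [0.5283, -0.2583, 0.014], [0.4065, -0.2723, 0.014], [0.4022, -0.2124, 0.014]]
[ 0.46482025 -0.23595727  0.014     ] [np.float64(0.1208), np.float64(0.0579), np.float64(0.1226), np.float64(0.06)]
```

```bash
python3 -m jog '[[-1,[0.06,-0.013,0],0],[-1,[0.053,0,0],0],[-1,[0,0,0.1],0],[-1,[0,0,0.11],0],[-1,[0,0,0.1],0],[-1,[0,0,0],0],[-1,[0,0,0.01],0],[-1,[0,0,0.01],0],[-1,[0,0,0],0]]'
python3 - <<'E'
from h import *
s=observe();print(s['ee_pos'],s['contact_force'],s['gripper_force'])
c=cam('scene','s3');d=cam('side','d3')
P=[]
for n,k in(('scene',c),('side',d)):
    hsv=cv2.cvtColor(k['img'],cv2.COLOR_BGR2HSV);m=cv2.inRange(hsv,(20,120,90),(35,255,255));kk,l,st,ce=cv2.connectedComponentsWithStats(m)
    for i in range(1,kk):
        if st[i,4]>20:print(n,st[i],ce[i])
a=d['img'][200:310,180:330];cv2.imwrite('pics/d3c.png',cv2.resize(a,None,fx=5,fy=5,interpolation=3))
E
```

```text
time: 3.55
ee_pos: [0.4383, -0.2391, 0.0347]
ee_rot: [179.9, 0.1, 90.0]
contact_force: [-0.3, 0.0, 0.3]
gripper_width: 0.281
gripper_force: 34.1
[ 0.43826614 -0.23910243  0.03467845] [-0.33438     0.03679093  0.28787536] 34.10977557532533
scene [219 213   8  10  66] [222.28787879 217.36363636]
scene [274 271  14  20 171] [281.85964912 281.53216374]
scene [446 292  10   9  65] [450.53846154 296.26153846]
side [253  11   5   6  26] [255.   13.5]
side [210 200   7  10  52] [213.57692308 205.07692308]
side [232 258  14  19 218] [238.9587156  267.22018349]
side [375 283  12   7  35] [380.37142857 285.97142857]
side [415 311  10  10  70] [419.47142857 316.02857143]
```

View pics/d3c.png

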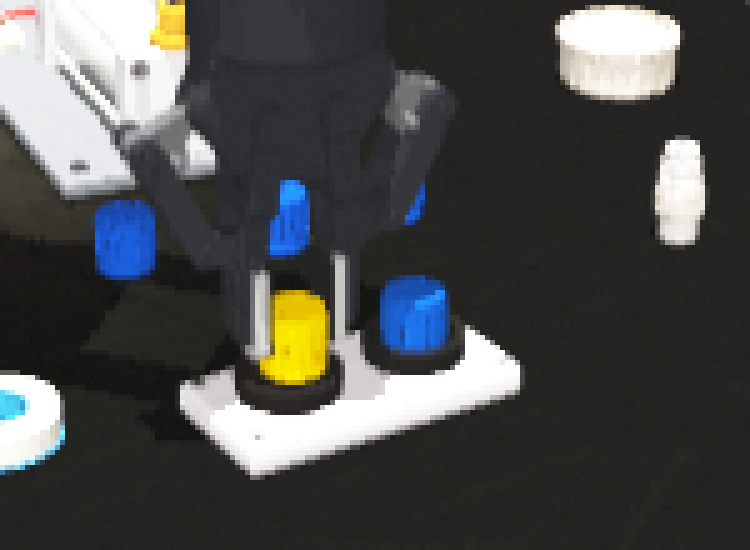

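The side crop shows the yellow cap centred over the empty cup (cap column 293, cup 237–343 in the crop), about 6 mm above its floor. I'll lower the rest and release.

```bash
python3 -m jog '[[-1,[0,0,0.006],0],[-1,[0,0,0.006],0],[-1,[0,0,0],0],[-1,[0,0,0],0]]'; python3 -m jog '[[-1,[0,0,0.003],0],[-1,[0,0,0],0],[-1,[0,0,0],0]]'
```

```text
time: 4.05
ee_pos: [0.4372, -0.2388, 0.0284]
ee_rot: [-180.0, -0.0, 90.0]
contact_force: [0.6, -0.5, -0.2]
gripper_width: 0.287
gripper_force: 34.1
time: 4.35
ee_pos: [0.4373, -0.2388, 0.0272]
ee_rot: [-180.0, -0.0, 90.0]
contact_force: [1.1, -0.8, -0.7]
gripper_width: 0.285
gripper_force: 34.1
```

```bash
python3 -m jog '[[-1,[0,0,0.002],0],[-1,[0,0,0],0],[-0.3,[0,0,0],0],[-0.15,[0,0,0],0],[-0.1,[0,0,0],0],[-0.1,[0,0,-0.03],0],[-0.1,[0,0,-0.1],0],[-0.1,[0,0,-0.12],0],[0.5,[0,0,-0.05],0]]'
python3 - <<'E'
from h import *
c=cam('scene','s4');d=cam('side','d4')
for n,k in(('scene',c),('side',d)):
    hsv=cv2.cvtColor(k['img'],cv2.COLOR_BGR2HSV);m=cv2.inRange(hsv,(20,120,90),(35,255,255));kk,l,st,ce=cv2.connectedComponentsWithStats(m)
    for i in range(1,kk):
        if st[i,4]>100:print(n,st[i],ce[i])
s=observe();print(s['ee_pos'],s['contact_force'],s['gripper_width'])
E
```

```text
time: 5.25
ee_pos: [0.4398, -0.2406, 0.152]
ee_rot: [179.6, 0.3, 90.0]
contact_force: [0.5, -0.7, 1.0]
gripper_width: 0.606
gripper_force: 0.0
scene [272 274  16  19 252] [278.96428571 283.55555556]
side [231 262  15  17 221] [237.53846154 269.85520362]
[ 0.44032292 -0.2410698   0.1518459 ] [-0.20718121 -0.51505405 -0.00633012] 0.7466460512688547
```

```bash
python3 -c "
from h import *
a,b=load('s4'),load('d4');print(tri(a,(279,283.5),b,(237.5,269.9)))"
python3 -m jog '[[1,[0,0,-0.12],0],[1,[0.1,0.02,-0.05],0],[1,[0.12,0.02,0],0],[1,[0.12,0.02,0],0],[1,[0.12,0.02,0],0],[1,[0.12,0.02,0],0],[1,[0.12,0.01,0],0],[1,[0.12,0,0],0],[1,[0,0,0],0],[1,[0,0,0],0]]'
python3 cc.py w5
```

```text
(array([ 0.43783294, -0.23853232,  0.03105748]), np.float64(0.00165000089912974))
time: 6.35
ee_pos: [0.4804, 0.0901, 0.2135]
ee_rot: [-179.9, 0.0, 90.2]
contact_force: [-1.3, -0.9, 0.1]
gripper_width: 1.001
gripper_force: 0.0
[0.4807 0.089  0.2136] [-1.799e+02  4.000e-02  9.005e+01] [0.5 0.3 0. ] 1.0004773249946413
yel [268, 288, 25, 28, 236] [278.7 301.1] [0.4806 0.0168 0.101 ]
red [218, 12, 19, 18, 224] [225.1  20.1] [0.4451 0.2194 0.101 ]
red [247, 50, 24, 31, 327] [263.8  66.9] [0.47   0.1912 0.101 ]
```

View pics/w5.png

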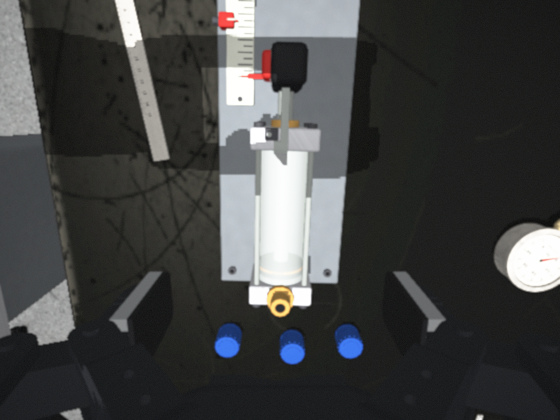

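The wrist view shows the handle top at about (290,65), the red button at (267,65), and the pointer tip at about (242,76). The rider is at (225,20) and the bare brass port at (280,302). Nothing stands in the draw path.

```bash
python3 - <<'E'
from h import *
w=load('w5');im=w['img'];hsv=cv2.cvtColor(im,cv2.COLOR_BGR2HSV);g=cv2.cvtColor(im,cv2.COLOR_BGR2GRAY)
print('port',onz(w,280,302,.089))
print('green bottom', onz(load('side0'),240,187,0),onz(load('side0'),240,187,.1),'top of view',onz(w,290,0,.0),onz(w,290,0,.1))
m=(g[30:100,262:320]<52).astype(np.uint8);k,l,st,ce=cv2.connectedComponentsWithStats(m)
for i in range(1,k):
    if st[i,4]>100: c=ce[i]+[262,30];print('handle',st[i]+[262,30,0,0,0],c,onz(w,*c,.11))
# plate edges at z .012
for v in (110,150,200,250):
    r=g[v].astype(int);L=210+np.argmax(np.diff(r[210:235]));R=335+np.argmin(np.diff(r[335:370]));a,b=onz(w,L+.5,v,.012),onz(w,R+.5,v,.012);print(v,L,R,a.round(4),b.round(4),((a+b)/2).round(4))
mr=cv2.inRange(hsv,(0,110,70),(8,255,255))|cv2.inRange(hsv,(172,110,70),(180,255,255))
for r in range(8,36):print(r,''.join('#' if x else '.' for x in mr[r,212:262]),g[r,214:242:2])
for r in range(68,84):print(r,''.join('#' if x else '.' for x in mr[r,230:280]))
E
```

```text
port [0.48173181 0.00928471 0.089     ]
green bottom [0.68735911 0.3219748  0.        ] [0.56694417 0.04353201 0.1       ] top of view [0.48997121 0.25952248 0.        ] [0.48705391 0.2312426  0.1       ]
handle [ 271   42   37   51 1602] [288.52559301  65.10486891] [0.48626791 0.19117963 0.11      ]
110 218 350 [0.4241 0.1651 0.012 ] [0.547  0.1654 0.012 ] [0.4856 0.1653 0.012 ]
150 218 347 [0.4226 0.1284 0.012 ] [0.5463 0.1287 0.012 ] [0.4844 0.1285 0.012 ]
200 219 343 [0.4215 0.0792 0.012 ] [0.5451 0.0796 0.012 ] [0.4833 0.0794 0.012 ]
250 220 339 [0.4204 0.026  0.012 ] [0.5437 0.0264 0.012 ] [0.482  0.0262 0.012 ]
8 .................................................. [ 78  89 169 186 184 185 246 254 254 254 254 254 254 254]
9 .................................................. [ 79  87 171 186 184 184 247 255 255 254 254 254 254 254]
10 .................................................. [ 79  88 168 180 178 178 244 255 255 255 255 254 254 254]
11 .................................................. [ 78  88 164 164 162 164 223 252 254 254 255 254 254 255]
12 .......#########.........
[... 2823 characters left out ...]
1 ................................#########.........
72 ................................#########.........
73 ................................#########.........
74 ...................#######################........
75 ..................########################........
76 .................########################.........
77 ..................#######################.........
78 .......................#################..........
79 ..................................######..........
80 ...................................####...........
81 ..................................................
82 ..................................................
83 ..................................................
```

```bash
python3 - <<'E'
from h import *
w=load('w5')
print('handle top',onz(w,290.7,60.8,.11))
yaw=np.radians(-1.48);ey=np.array([-np.sin(yaw),np.cos(yaw),0])
for z in(.019,.021,.024):
    a=onz(w,247,76,z);b=onz(w,238,20.8,z);print(z,a,b,'draw',(b-a)@ey)
E
```

```text
handle top [0.48763702 0.19374983 0.11      ]
0.019 [0.45187586 0.19407165 0.019     ] [0.44506797 0.23826356 0.019     ] draw 0.04400132905691614
0.021 [0.4520402  0.19386242 0.021     ] [0.44527269 0.23779219 0.021     ] draw 0.04374032536839568
0.024 [0.4522867  0.19354857 0.024     ] [0.44557976 0.23708514 0.024     ] draw 0.043348819835615
```

```bash
python3 -m jog '[[1,[0,0,0],0.37],[1,[0.1,0.012,0],0],[1,[0.1,0,0],0],[1,[0.06,0,0.05],0],[1,[0,0,0.1],0],[1,[0,0,0.05],0],[1,[0,0,0],0],[1,[0,0,0],0]]' 60
python3 - <<'E'
from h import *
c=cam('wrist','w6');s=observe();print(s['ee_pos'],s['ee_rot'],s['contact_force'])
E
```

```text
time: 7.2
ee_pos: [0.4894, 0.1918, 0.1346]
ee_rot: [-180.0, 0.0, 88.4]
contact_force: [-0.5, 0.1, 0.6]
gripper_width: 0.995
gripper_force: 0.0
[0.49028985 0.19210732 0.13574774] [ 1.79878006e+02 -2.48678943e-02  8.83764205e+01] [0.40650169 0.40782897 0.81473857]
```

View pics/w6.png

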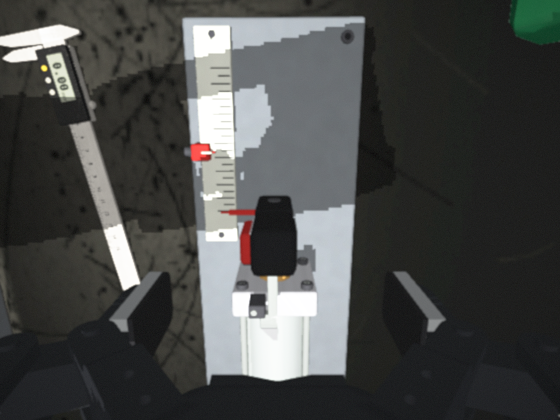

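The wrist view shows the handle top at about (273,248) and the button at its left (247,243). The pointer tip is at about (223,212), and the rider index is at about (213,152). The green device at the top right (540,15) is outside the path.

```bash
python3 - <<'E'
from h import *
w=load('w6');im=w['img'];hsv=cv2.cvtColor(im,cv2.COLOR_BGR2HSV);g=cv2.cvtColor(im,cv2.COLOR_BGR2GRAY)
for r in (215,230,245,255,265,272): x=np.where(g[r,250:310]<45)[0]+250;print(r,x.min(),x.max())
col=np.where(g[190:290,276]<45)[0]+190;print(col.min(),col.max())
for z in(0,.1,.2,.25):print('green',onz(w,512,40,z))
print('handle',onz(w,273.5,250,.11))
mr=cv2.inRange(hsv,(0,110,70),(8,255,255))|cv2.inRange(hsv,(172,110,70),(180,255,255))
for r in list(range(143,164))+list(range(206,220)):print(r,''.join('#' if x else '.' for x in mr[r,185:255]))
E
```

```text
215 256 291
230 253 295
245 250 295
255 251 295
265 251 295
272 254 292
196 274
green [0.65946752 0.30857213 0.        ]
green [0.59853561 0.29117264 0.1       ]
green [0.53760371 0.27377315 0.2       ]
green [0.50713776 0.2650734  0.25      ]
handle [0.48666251 0.19601889 0.11      ]
143 ...........####.......................................................
144 .......#################..............................................
145 .....###################..............................................
146 .....####################.............................................
147 .....####################.............................................
148 ......###################.............................................
149 ......###################.............................................
150 ......###################.............................................
151 ......##########...........##.........................................
152 ......##########...........###........................................
153 ......##########............................................
[... 1110 characters left out ...]
#########################
211 .....................................#################################
212 ....................................##################################
213 ............................................##########################
214 .............................................#########################
215 ......................................................................
216 ......................................................................
217 ......................................................................
218 ......................................................................
219 ......................................................................
```

```bash
python3 - <<'E'
from h import *
a,b,w=load('scene0'),load('side0'),load('w6')
def lowest(k,x0,x1,y0,y1):
    hsv=cv2.cvtColor(k['img'],cv2.COLOR_BGR2HSV);m=cv2.inRange(hsv,(60,100,40),(90,255,255))[y0:y1,x0:x1];c=max(cv2.findContours(m,0,1)[0],key=cv2.contourArea)[:,0]+[x0,y0]
    return {n:c[f(c)].tolist() for n,f in (('low',lambda c:c[:,1].argmax()),('left',lambda c:c[:,0].argmin()),('right',lambda c:c[:,0].argmax()))}
A=lowest(a,140,260,110,200);B=lowest(b,180,290,100,200);print(A,B)
for k in A:print(k,tri(a,A[k],b,B[k]))
z=.021;p=onz(w,221,212,z);q=onz(w,214.5,151.7,z);e=np.array([.0258,.9997,0]);print(p,q,(q-p)@e)
E
```

```text
{'low': [209, 192], 'left': [199, 181], 'right': [232, 151]} {'low': [236, 188], 'left': [225, 177], 'right': [272, 139]}
low (array([ 0.6845285 ,  0.3500737 , -0.01341969]), np.float64(0.003985787617888657))
left (array([0.64893859, 0.35079748, 0.03176689]), np.float64(0.0035762337086744887))
right (array([0.8071701 , 0.3578214 , 0.11821832]), np.float64(0.042897788374124404))
[0.44630478 0.19332293 0.021     ] [0.44487132 0.23801151 0.021     ] 0.04463819053756169
```

```bash
python3 -m jog '[[1,[0.007,-0.005,0.05],0],[1,[0,0,0.08],0],[1,[0,0,0.037],0],[1,[0,0,0],0],[-0.2,[0,0,0],0],[-1,[0,0,0],0],[-1,[0,0,0],0],[-1,[0,0,0],0],[-1,[0,0,0],0],[-1,[0,0,0],0]]' 60
python3 -c "
from h import *
s=observe();print(s['ee_pos'],s['contact_force'],s['gripper_width'],s['gripper_force'],s['torque'])"
```

```text
time: 8.25
ee_pos: [0.487, 0.1961, 0.0688]
ee_rot: [-180.0, -0.0, 88.5]
contact_force: [-2.7, 0.1, 6.2]
gripper_width: 0.28
gripper_force: 64.3
[0.48703036 0.19606346 0.06879218] [-2.71376119  0.12869396  6.18917793] 0.27981185170941536 64.30533528327942 [-0.00404598  0.83656578 -0.0972443 ]
```

```bash
python3 -m jog '[[-1,[0.008,0,0],0],[-1,[0.015,0,0],0],[-1,[0,0,0],0],[-1,[0,0,0],0]]'
python3 -c "
from h import *
s=observe();print(s['ee_pos'],s['contact_force'])"
```

```text
time: 8.65
ee_pos: [0.4872, 0.2046, 0.0688]
ee_rot: [-180.0, 0.1, 88.5]
contact_force: [-2.5, -2.7, 6.6]
gripper_width: 0.282
gripper_force: 64.3
[0.4872182  0.20461883 0.06878431] [-2.53054151 -2.73193413  6.58496744]
```

```bash
python3 -m jog '[[-1,[0.025,0,0],0],[-1,[0.025,0,0],0],[-1,[0.02,0,0],0],[-1,[0.005,0,0],0],[-1,[0,0,0],0],[-1,[0,0,0],0]]'
cat > pm.py <<'E'
from h import *
import sys
w=cam('wrist',sys.argv[1]);s=observe();print(s['ee_pos'],s['contact_force'],s['gripper_force'],s['time'])
im=w['img'];hsv=cv2.cvtColor(im,cv2.COLOR_BGR2HSV)
mr=cv2.inRange(hsv,(0,110,70),(8,255,255))|cv2.inRange(hsv,(172,110,70),(180,255,255))
k,l,st,ce=cv2.connectedComponentsWithStats(mr)
for i in range(1,k):
    if st[i,4]>3:print(st[i],ce[i])
x0,x1,y0,y1=[int(v) for v in sys.argv[2:6]] if len(sys.argv)>2 else (150,280,150,300)
cv2.imwrite('pics/'+sys.argv[1]+'c.png',cv2.resize(im[y0:y1,x0:x1],None,fx=5,fy=5,interpolation=3))
E
python3 pm.py w7
```

```text
time: 9.25
ee_pos: [0.488, 0.2343, 0.0688]
ee_rot: [-180.0, 0.1, 88.5]
contact_force: [-2.6, -4.8, 8.4]
gripper_width: 0.284
gripper_force: 64.2
[0.48794477 0.23422632 0.06878694] [-2.63924118 -3.58555281  7.21603384] 64.18709993362427 9.3
[172 225  31  26 521] [184.20345489 237.77159309]
[208 246  47   7 279] [233.74193548 248.95340502]
```

```bash
python3 - <<'E'
from h import *
w=load('w7');im=w['img'];hsv=cv2.cvtColor(im,cv2.COLOR_BGR2HSV);g=cv2.cvtColor(im,cv2.COLOR_BGR2GRAY)
mr=cv2.inRange(hsv,(0,90,60),(10,255,255))|cv2.inRange(hsv,(170,90,60),(180,255,255))
for r in range(222,256):print(r,''.join('#' if x else '.' for x in mr[r,168:240]))
e=np.array([.0258,.9997,0])
for z in(.019,.021,.023):
    p=onz(w,209,249,z);q=onz(w,202,238,z);print(z,p,q,(q-p)@e)
E
```

```text
222 ........................................................................
223 ........................................................................
224 ............####........................................................
225 ..........#######.......................................................
226 .........########.......................................................
227 ........###################.............................................
228 .......######################...........................................
229 ......#######################...........................................
230 .....########################...........................................
231 ....#########################...........................................
232 ....#########################...........................................
233 ....##########################..........................................
234 ....##########################..........................................
235 ....##########################..........................................
236 .....#############
[... 1108 characters left out ...]
########################
251 .................................................#######################
252 ..................................................######################
253 ........................................................................
254 ........................................................................
255 ........................................................................
0.019 [0.44731113 0.2304023  0.019     ] [0.44382185 0.23723327 0.019     ] 0.006738898566470703
0.021 [0.44774318 0.23115763 0.021     ] [0.44429017 0.2379176  0.021     ] 0.006668849385265416
0.023 [0.44817523 0.23191297 0.023     ] [0.44475849 0.23860193 0.023     ] 0.006598800204060186
```

```bash
python3 -m jog '[[-1,[0.006,0,0],0],[-1,[0.006,0,0],0],[-1,[0,0,0],0],[-1,[0,0,0],0],[-1,[0,0,0],0]]'
python3 pm.py w8 150 270 220 310
python3 - <<'E'
from h import *
w=load('w8');hsv=cv2.cvtColor(w['img'],cv2.COLOR_BGR2HSV)
mr=cv2.inRange(hsv,(0,90,60),(10,255,255))|cv2.inRange(hsv,(170,90,60),(180,255,255))
for r in range(232,275):print(r,''.join('#' if x else '.' for x in mr[r,168:240]))
E
```

```text
time: 9.8
ee_pos: [0.4881, 0.2389, 0.0688]
ee_rot: [-180.0, 0.1, 88.5]
contact_force: [-2.7, -5.1, 6.9]
gripper_width: 0.278
gripper_force: 64.3
[0.48805778 0.23889914 0.06879938] [-2.7696399  -4.78372093  7.33001813] 64.27158236503601 9.85
[173 232  32  26 519] [184.85549133 245.40847784]
[208 246  47   7 284] [233.32394366 248.97183099]
232 ............#####.......................................................
233 ...........######.......................................................
234 ..........########......................................................
235 .........#################..............................................
236 ........#####################...........................................
237 ......#######################...........................................
238 .....#########################..........................................
239 .....#########################..........................................
240 .....#########################..........................................
241 .....#########################................................
[... 1851 characters left out ...]
.......
266 ........................................................................
267 ........................................................................
268 ........................................................................
269 ........................................................................
270 ........................................................................
271 ........................................................................
272 ........................................................................
273 ........................................................................
274 ........................................................................
```

View pics/w8c.png

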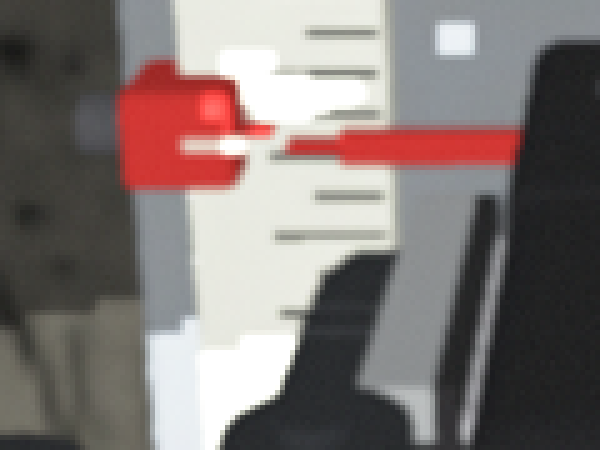

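The crop shows the pointer tip at about (207.6,249) and the rider's index tip at about (204.4,246). The pointer is about 2 mm short as it appears, and 1.2–2 mm short once parallax is allowed for. I'll advance 1.2 mm.

```bash
python3 -m jog '[[-1,[0.003,0,0],0],[-1,[0,0,0],0],[-1,[0,0,0],0],[-1,[0,0,0],0]]'
python3 pm.py w9 150 270 220 310
python3 - <<'E'
from h import *
w=load('w9');hsv=cv2.cvtColor(w['img'],cv2.COLOR_BGR2HSV)
mr=cv2.inRange(hsv,(0,90,60),(10,255,255))|cv2.inRange(hsv,(170,90,60),(180,255,255))
for r in range(243,258):print(r,''.join('#' if x else '.' for x in mr[r,168:240]))
g=w['img'].astype(int);r=g[:,:,2]-g[:,:,1]
for c in(202,203,204,208,209,210,211,212): 
    v=r[243:255,c].clip(0); print(c,v,(v*np.arange(243,255)).sum()/v.sum())
# row-parallax: index & pointer tip in three views at assumed z
E
```

```text
time: 10.25
ee_pos: [0.488, 0.24, 0.0687]
ee_rot: [-180.0, 0.1, 88.5]
contact_force: [-2.3, -3.8, 6.7]
gripper_width: 0.278
gripper_force: 64.2
[0.4880838  0.24000073 0.06878799] [-1.86448553 -3.42481777  7.4840905 ] 64.20864701271057 10.3
[173 234  32  26 527] [185.08918406 247.16129032]
[208 245  47   8 282] [233.70212766 248.85106383]
243 .....#########################..........................................
244 .....##########################.........................................
245 .....##########################....................#######..............
246 .....#############################................######################
247 .....################################............#######################
248 ......###############################...################################
249 ......##############....................################################
250 ......############...............................#######################
251 ......#############...............................######################
252 ......###################.........................#############
[... 254 characters left out ...]
#####################..........................................
257 ......########################..........................................
202 [  0   0   0  67 177 144  67   1   0   0   0   0] 247.46929824561403
203 [  0   0   0  39 160 133  53   1   0   0   0   0] 247.5259067357513
204 [ 0  0  0 18 98 73 20  0  0  0  0  0] 247.45454545454547
208 [  0   0   0   1  45  95 113  62  11   0   0   0] 248.68195718654434
209 [  0   0   0   5  53 116 127  63  10   0   0   0] 248.58823529411765
210 [  0   0   0   9  52 115 125  64  10   0   0   0] 248.568
211 [  0   0   0  11  51 116 126  64   9   0   0   0] 248.55172413793105
212 [  0   0   0  13  52 116 126  63   9   0   0   0] 248.53034300791558
```

```bash
python3 -c "
from rig import *
print(finish_job())"
```

```text
the job is handed in; nothing more can be done
None
```

I handed the job in: the yellow cap is upright in the rack's empty cup, and the gripper holds the handle with the button squeezed. The pointer measured within about 0.7 mm short of the rider, with camera parallax leaving a possible overshoot of about 0.1 mm.

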